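# Show the packer which parts go into which bin

### The job

Show the new packer what to pack: point at the ball bearing on the bench in front of you (not the one far off at the right end of the bench), then at the toothed pulley, then at the open parts bin they go into, in that order. Each time bring the fingertips, pointing down, to two or three centimetres above the middle of the thing and hold still there for at least one second; travel well above everything in between, point at nothing else, and touch nothing at all. Finish while still pointing at the bin.

Things in the scene. Friction and masses are not known exactly. Their poses are not given: they have to be found in the camera images.
- bearing: ball bearing (the near one; a second like it lies at the right end of the bench, out of reach, over 0.9 m from the robot, and is not meant), a plain steel ring with a dark seal and a hole in the middle, 52 mm across, 15 mm high, lying flat on the bench; origin at the centre of its underside, z up
- bearing_top (a point): the middle of the bearing, level with its upper face, 15 mm above its underside: the point to point at
- pulley: toothed pulley, a light metal wheel 54 mm across with teeth round its rim and a 24 mm hub on top, 29 mm high in all, lying flat on the bench with the hub upward; origin at the centre of its underside, z up
- pulley_top (a point): the middle of the top of the pulley's hub, 29 mm above its underside: the point to point at
- bin: open-topped plastic parts bin with a low front and small parts inside, 155 mm long (its x) by 100 mm wide (its y), walls 70 mm high; the low front looks to its -x; origin at the centre of its underside
- bin_mouth (a point): the middle of the bin's open top, level with the rim, 70 mm above its underside: the point to point at
- tape_roll: roll of masking tape, a ring 100 mm across and 25 mm high, lying flat; leave alone; origin at the centre of its underside
- tin: flat round lidded tin, 90 mm across, 32 mm high; leave alone; origin at the centre of its underside
- jig: drill jig, an L-shaped metal block 45 x 75 mm, 38 mm high, with three round bushes in a row; leave alone; origin at the centre of its underside
- carton: small upright carton, 66 x 73 mm, 94 mm high, right of the work; leave alone; origin at the centre of its underside
Mind the look-alikes: they are no part of the job. What is shaped like the pulley but pink or red is not meant.

How it is judged:
By the outcome, as a careful person would: the job done as asked, in the order asked, and still so for the second after the job is handed in, with the robot touching nothing.
It also fails if it takes over 54 s, if anything falls off the work surface, if the arm or the gripper's body presses on something with over 40 N, if the wrist force passes 120 N, or if a joint passes its speed limit or range.

### The arm

A 6-joint arm with a two-finger parallel gripper is mounted at the origin on a cart in front of the work surface, level with it; the furniture and walls round the work are solid. World frame = base frame: x ahead of the robot, y to its left, z up, the work surface at z = 0. Lengths are in m, angles in degrees, forces in N, time in s.
With the tool pointing down it reaches from about 0.35 to 0.925 m from the base axis. Payload 6.4 kg.
Tool frame: the origin (TCP) lies between the finger pads, 19 mm behind the fingertips; this is the grasp point; z points along the fingers, y is the line along which they close (so a half turn about z gives the same grasp; the last joint's range is limited). The gripper opens to 94 mm and grips with 3 to 60 N. Pads are 16 mm wide; open, the fingers measure 119 mm over their backs; the gripper's body (75 mm by 177 mm) begins 78 mm behind the grasp point.
Start: joints at [53.795, 14.043, 89.255, -0, 76.702, -9.975], TCP at [0.287, 0.583, 0.224] pointing down, gripper open.
Joint ranges: [-179.41, 179.41], [-58.25, 129.5], [7.25, 145.43], [-54.29, 234.29], [11.92, 165.04], [-157.13, 157.13]. Speed limits (degrees/s): [147.25, 147.25, 180, 180, 180, 180].

### API

Orientations are given as [roll, pitch, yaw] about the fixed x, y, z axes, in that order (R = Rz(yaw) Ry(pitch) Rx(roll)).
In Python, from workcell import manip gives the robot as it stands. Calls block until the motion is done:
- manip.move_pose(position, orientation): joint-space move of the TCP to a pose.
- manip.move_l(position, rot=None, velocity=0.15, contact_N=None): straight line of the TCP; rot=None keeps the orientation; velocity is the mean speed in m/s. With contact_N (N) it stops when the force on the tool has changed by that much, and returns True; else False.
- manip.set_joints(angles): joint-space move.
- manip.move_gripper(opening, force=None): opening from 0.0 (shut) to 1.0 (fully open); force is the grip in N (None keeps the last); returns when the fingers have stopped.
- manip.dwell(seconds).
- manip.ik(position, orientation): joint angles nearest the present ones, or None.
- manip.camera(name): name is "scene" or "top" or "wrist"; returns (picture, depth): 400x640x3 uint8, red, green, blue; 400x640 float32, m along the optical axis (not along the pixel's ray), 0 where there is no reading.
- manip.camera_params(name): a dict with "fx", "fy", "cx", "cy" (pixels), "R" (3x3) and "t" (3): a world point X has camera coordinates R X + t; the wrist camera has in their place "mount" (4x4, takes a point from camera to tool coordinates, whose origin is the TCP and whose axes are the flange's). Camera axes: x right, y down, z forward; pixel columns grow to the right and rows downward; lengths in m; the calibration is good to about 2 mm. A picture is of the moment at which its call begins: read the wrist's pose just before it. camera_params takes no time and is no camera call.
A pose or a line that the arm cannot do raises manip.Unreachable and nothing moves.
- manip.job_done(): hands the job in; it is judged then, once.
Trained networks look in the newest picture that a camera, given by its name, has taken for a name from the list of things; names that differ only in an ending like _2 or _b are one class to them, and where a whole thing is asked for, a point or a joint stands for the part that bears it (a point fixed in the world has none). Each returns a list of dicts, best first, with "confidence" (0 to 1); they miss things now and then, are a little off and sometimes report something else, mostly with a low value. They report only what shows in the picture. A call takes as long as a camera call. They do not tell look-alikes from the thing itself.
- manip.spot_in(camera, name): "point" ([column, row] in pixels, amid what is visible of it).
Readings, each from a call of its own:
- manip.get_clock(): time.
- manip.get_joint_pos(): joint angles.
- manip.get_dq(): joint speeds.
- manip.get_effort(): joint torques, N m.
- manip.get_tcp_pos(): TCP position.
- manip.get_tcp_rot(): TCP orientation.
- manip.get_ft_force(): force on the tool from outside, world axes, zero at the start.
- manip.get_moment(): the same for the moment, N m.
- manip.get_width(): opening from 0.0 (shut) to 1.0 (fully open).
- manip.get_grasp_force(): force on a finger pad.
Only numpy, scipy, OpenCV 4.12 (cv2) and the standard library are available. Lean on these libraries where they do the work, as an engineer would, in place of code of your own. Each camera call takes 0.05 s, during which the arm holds its last target. There are 200 camera calls.

## Working session

There is one attempt and no reset: what is moved stays moved. The work goes in short steps, each a Python script; the robot and the scene stay as the last script left them, time stands still between calls to the robot, and variables do not carry over. Pictures are saved under pics/ and viewed, at most 10 in all, crops included, and the job is handed in when it is done.

```bash
mkdir -p pics
cat > h.py <<'E'
from workcell import manip
import numpy as np, cv2
def world(cam,px,d,P=None):
    p=manip.camera_params(cam)
    c=np.array([(px[0]-p['cx'])/p['fx']*d,(px[1]-p['cy'])/p['fy']*d,d])
    return np.array(p['R']).T@(c-np.array(p['t']))
def cloud(cam,depth):
    p=manip.camera_params(cam);v,u=np.mgrid[:400,:640]
    c=np.stack([(u-p['cx'])/p['fx']*depth,(v-p['cy'])/p['fy']*depth,depth],-1)
    return (c-np.array(p['t']))@np.array(p['R'])
E
python3 - <<'E'
from h import *
for c in("top","scene"):
    im,d=manip.camera(c);cv2.imwrite(f'pics/{c}.png',im[...,::-1]);np.savez(f'{c}.npz',im=im,d=d)
    C=cloud(c,d)
    for n in("bearing","pulley","bin","tape_roll","tin","jig","carton"):
        for r in manip.spot_in(c,n):
            u,v=map(int,np.round(r['point']));print(c,n,(u,v),round(r['confidence'],2),C[v,u].round(3))
print(manip.get_clock())
E
```

```text
top bearing (298, 155) 0.84 [ 0.618 -0.121  0.003]
top pulley (368, 264) 0.69 [ 0.342 -0.326  0.027]
top pulley (337, 214) 0.6 [ 0.461 -0.239  0.029]
top pulley (336, 252) 0.56 [ 0.365 -0.245  0.017]
top bin (222, 176) 0.65 [0.538 0.072 0.02 ]
top tape_roll (278, 217) 0.6 [ 0.444 -0.085 -0.   ]
top tin (355, 169) 0.74 [ 0.584 -0.277  0.031]
top tin (339, 214) 0.66 [ 0.464 -0.245  0.016]
top carton (429, 169) 0.91 [ 0.581 -0.453  0.093]
scene bearing (341, 173) 0.45 [ 0.611 -0.118  0.003]
scene bearing (400, 241) 0.44 [ 0.013 -1.123  1.05 ]
scene pulley (287, 230) 0.66 [ 0.359 -0.264  0.018]
scene pulley (290, 253) 0.61 [ 0.33  -0.344  0.023]
scene pulley (317, 216) 0.57 [ 0.456 -0.255  0.016]
scene pulley (291, 141) 0.32 [0.537 0.082 0.017]
scene bin (292, 140) 0.94 [0.543 0.086 0.016]
scene bin (339, 176) 0.43 [ 0.592 -0.138  0.015]
scene tape_roll (288, 200) 0.6 [ 0.41  -0.163  0.02 ]
scene tin (364, 207) 0.61 [ 0.582 -0.298  0.029]
scene jig (344, 254) 0.71 [ 0.451 -0.412  0.022]
scene carton (401, 245) 0.56 [ 0.56  -0.5    0.089]
0.8
```

View pics/top.png

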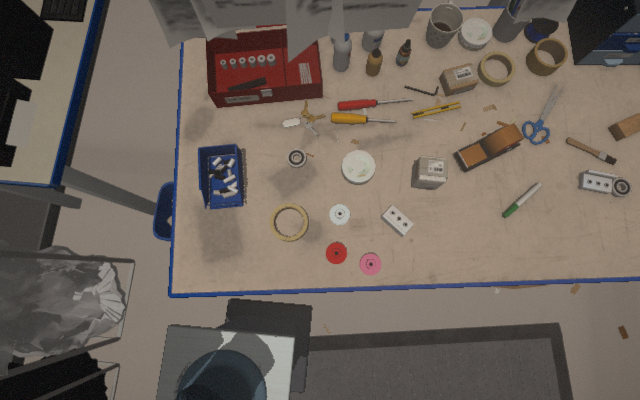

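View pics/scene.png

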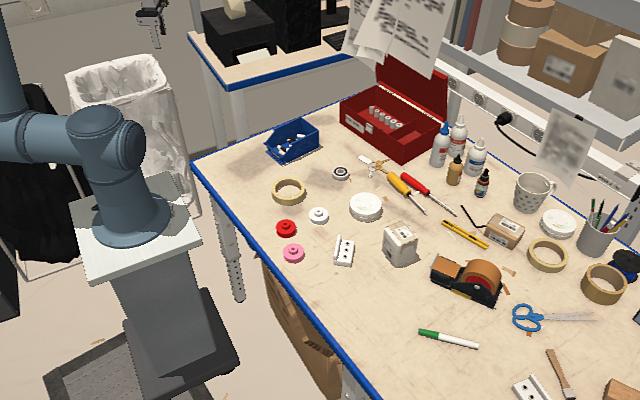

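The top view shows one near bearing at (298,157); the far one at (621,187), beside a jig, is not meant. There are three pulley shapes: light metal/white at (340,214), red at (336,252) and pink at (370,264). The white one fits the description. The bin is the blue one at (222,176). I'll measure these three and check them in one enlarged crop.

Run:
```python
from h import *
B={}
for c in("top","scene"):
    f=np.load(f'{c}.npz');C=cloud(c,f['d']);ok=f['d']>0
    for n,(x,y,r,lo,hi) in dict(bearing=(.615,-.121,.045,.009,.03),pulley=(.461,-.246,.045,.009,.045),hub=(.461,-.246,.045,.022,.045),bin=(.54,.075,.13,.012,.1),rim=(.54,.075,.13,.055,.1)).items():
        m=ok&(np.hypot(C[...,0]-x,C[...,1]-y)<r)&(C[...,2]>lo)&(C[...,2]<hi)
        P=C[m]
        if len(P)<3: print(c,n,len(P));continue
        print(c,n,len(P),'mean',P.mean(0).round(4),'mid',((P.min(0)+P.max(0))/2).round(4),'ext',np.ptp(P,0).round(3),'z95',np.percentile(P[:,2],95).round(3),cv2.minAreaRect((P[:,:2]*1000).astype(np.float32)))
im=np.load('top.npz')['im'][...,::-1]
cv2.imwrite('pics/crop.png',cv2.resize(im[130:280,185:390],None,fx=3.8,fy=3.8,interpolation=cv2.INTER_CUBIC))
```

```text
top bearing 251 mean [ 0.6085 -0.1179  0.0142] mid [ 0.6083 -0.1179  0.014 ] ext [0.052 0.05  0.01 ] z95 0.017 ((608.2086181640625, -117.52394104003906), (52.24583435058594, 48.70269775390625), 5.584117412567139)
top pulley 332 mean [ 0.4644 -0.2459  0.0194] mid [ 0.4648 -0.2458  0.022 ] ext [0.052 0.05  0.019] z95 0.029 ((464.91680908203125, -245.9697265625), (50.72443389892578, 49.48655319213867), 4.910653591156006)
top hub 63 mean [ 0.4642 -0.246   0.0275] mid [ 0.4644 -0.2456  0.027 ] ext [0.021 0.023 0.008] z95 0.03 ((464.35931396484375, -245.58094787597656), (20.989826202392578, 23.061546325683594), 3.137169122695923)
top bin 1622 mean [0.5439 0.0719 0.0368] mid [0.5302 0.066  0.0435] ext [0.167 0.122 0.063] z95 0.07 ((530.7528076171875, 66.70259857177734), (153.7109832763672, 100.91873168945312), 11.228076934814453)
top rim 371 mean [0.5632 0.0771 0.0665] mid [0.5494 0.0699 0.065 ] ext [0.127 0.114 0.02 ] z95 0.072 ((547.9934692382812, 70.12513732910156), (118.55672454833984, 100.91873168945312), 11.228076934814453)
scene bearing 153 mean [ 0.6047 -0.1217  0.0134] mid [ 0.604 
[... 285 characters left out ...]
-248.17462158203125), (54.668190002441406, 50.46213150024414), 62.26521301269531)
scene hub 53 mean [ 0.4611 -0.2503  0.0268] mid [ 0.4633 -0.2495  0.027 ] ext [0.038 0.029 0.01 ] z95 0.031 ((459.1356201171875, -250.35621643066406), (40.15167236328125, 23.94893455505371), 40.20866012573242)
scene bin 1335 mean [0.5394 0.0671 0.0395] mid [0.5286 0.0647 0.0438] ext [0.171 0.127 0.064] z95 0.068 ((528.0812377929688, 64.86878204345703), (158.1424102783203, 110.4680404663086), 11.055771827697754)
scene rim 316 mean [0.5564 0.0692 0.0638] mid [0.5465 0.067  0.0653] ext [0.135 0.122 0.021] z95 0.071 ((546.1485595703125, 68.471923828125), (121.05323028564453, 110.51559448242188), 11.217799186706543)
```

View pics/crop.png

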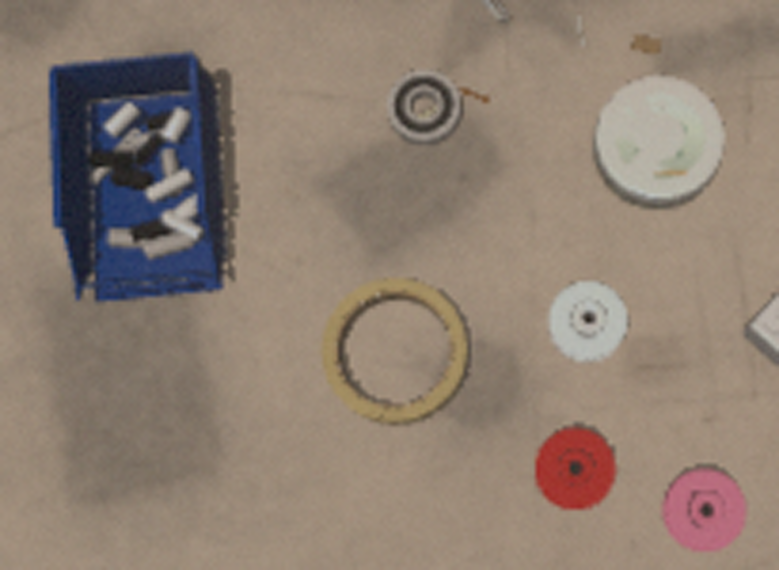

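The crop confirms the picks: the grey ring with a dark seal is at crop (425,106), the white pulley at (588,318) away from the red and pink ones, and the bin at (135,180) with its low front towards the robot. I'll close the fingers, check the clearance, go above the bearing and look with the wrist camera.

```bash
cat >> h.py <<'E'
from scipy.spatial.transform import Rotation as Ro
def wcloud(name):
    p=manip.camera_params('wrist');tp=np.array(manip.get_tcp_pos());tr=manip.get_tcp_rot()
    im,d=manip.camera('wrist');cv2.imwrite(f'pics/{name}.png',im[...,::-1])
    v,u=np.mgrid[:400,:640]
    c=np.stack([(u-p['cx'])/p['fx']*d,(v-p['cy'])/p['fy']*d,d],-1)
    M=np.array(p['mount']);q=c@M[:3,:3].T+M[:3,3]
    return q@Ro.from_euler('xyz',tr,degrees=True).as_matrix().T+tp,d>0
def mid(C,ok,x,y,r,lo,hi):
    P=C[ok&(np.hypot(C[...,0]-x,C[...,1]-y)<r)&(C[...,2]>lo)&(C[...,2]<hi)]
    return len(P),P.mean(0).round(4),np.percentile(P[:,2],95).round(3),cv2.minAreaRect((P[:,:2]*1000).astype(np.float32))
E
python3 - <<'E'
from h import *
for c in("top","scene"):
    f=np.load(f'{c}.npz');C=cloud(c,f['d'])
    m=(f['d']>0)&(C[...,2]>.1)&(C[...,2]<.9)&(C[...,0]>.2)&(C[...,0]<.85)&(C[...,1]>-.6)&(C[...,1]<.75)
    P=C[m];print(c,len(P),P.min(0).round(2) if len(P) else'',P.max(0).round(2) if len(P) else'')
    Q=P[P[:,0]<.75];print(len(Q),np.unique((Q*10).round()/10,axis=0)[:25].tolist())
rot=manip.get_tcp_rot();print(rot)
for p in([.607,-.119,.26],[.607,-.119,.059],[.464,-.2465,.26],[.464,-.2465,.073],[.53,.0665,.26],[.53,.0665,.114]):
    q=manip.ik(p,rot);print(None if q is None else np.round(q,1))
E
```

```text
top 9816 [ 0.62 -0.33  0.1 ] [0.85 0.67 0.52]
6802 [[0.6, -0.2, 0.4], [0.6, -0.2, 0.5], [0.6, -0.1, 0.4], [0.6, -0.1, 0.5], [0.7, -0.3, 0.4], [0.7, -0.3, 0.5], [0.7, -0.2, 0.4], [0.7, -0.2, 0.5], [0.7, -0.1, 0.4], [0.7, -0.1, 0.5], [0.7, -0.0, 0.4], [0.7, -0.0, 0.5], [0.7, 0.6, 0.1], [0.7, 0.7, 0.1]]
scene 10323 [ 0.22 -0.6   0.1 ] [0.85 0.75 0.69]
7946 [[0.2, 0.5, 0.3], [0.2, 0.5, 0.4], [0.2, 0.6, 0.3], [0.3, 0.5, 0.2], [0.3, 0.5, 0.3], [0.3, 0.5, 0.4], [0.3, 0.6, 0.2], [0.3, 0.6, 0.3], [0.3, 0.6, 0.4], [0.4, 0.6, 0.3], [0.5, 0.6, 0.1], [0.5, 0.7, 0.1], [0.5, 0.7, 0.2], [0.6, -0.2, 0.4], [0.6, -0.2, 0.5], [0.6, -0.1, 0.4], [0.6, -0.1, 0.5], [0.6, 0.6, 0.1], [0.6, 0.6, 0.2], [0.6, 0.7, 0.1], [0.6, 0.7, 0.2], [0.7, -0.3, 0.4], [0.7, -0.3, 0.5], [0.7, -0.3, 0.6], [0.7, -0.2, 0.4]]
[ 1.79998512e+02 -7.84070468e-04  1.53769195e+02]
[-21.6   8.3  92.1   0.   79.6 -85.4]
[-21.6  21.1  99.3   0.   59.6 -85.4]
[ -40.4   -4.6  105.3    0.    79.3 -104.1]
[ -40.4    8.7  112.9    0.    58.4 -104.1]
[ -5.   -3.3 104.1   0.   79.2 -68.8]
[ -5.    6.1 110.7   0.   63.2 -68.8]
```

Run:
```python
from h import *
for c in("top","scene"):
    f=np.load(f'{c}.npz');C=cloud(c,f['d'])
    m=(f['d']>0)&(C[...,2]>.15)&(C[...,2]<1.2)&(C[...,0]>.45)&(C[...,0]<.95)&(C[...,1]>-.6)&(C[...,1]<.5)
    P=C[m];print(c)
    for y in np.arange(-.6,.5,.1):
        Q=P[(P[:,1]>=y)&(P[:,1]<y+.1)]
        if len(Q): print(round(y,2),len(Q),'minx',Q[Q[:,0].argmin()].round(3),'minz',Q[Q[:,2].argmin()].round(3),'max',Q.max(0).round(2), 'minz for x<.75',Q[Q[:,0]<.75][:,2].min().round(3) if (Q[:,0]<.75).any() else '')
p=manip.camera_params('top');print((-np.array(p['R']).T@p['t']).round(2));p=manip.camera_params('scene');print((-np.array(p['R']).T@p['t']).round(2))
```

```text
top
-0.6 330 minx [ 0.854 -0.564  0.301] minz [ 0.855 -0.571  0.279] max [ 0.87 -0.56  0.33] minz for x<.75 
-0.4 499 minx [ 0.716 -0.302  0.418] minz [ 0.724 -0.324  0.412] max [ 0.73 -0.3   0.48] minz for x<.75 0.412
-0.3 2109 minx [ 0.669 -0.22   0.438] minz [ 0.716 -0.299  0.417] max [ 0.72 -0.2   0.5 ] minz for x<.75 0.417
-0.2 2544 minx [ 0.624 -0.136  0.445] minz [ 0.702 -0.101  0.424] max [ 0.71 -0.1   0.52] minz for x<.75 0.424
-0.1 1661 minx [ 0.692 -0.015  0.425] minz [ 0.791 -0.011  0.285] max [ 0.79 -0.    0.48] minz for x<.75 0.416
-0.0 1068 minx [0.759 0.06  0.282] minz [0.799 0.065 0.236] max [0.8  0.1  0.36] minz for x<.75 
0.1 1337 minx [0.758 0.154 0.252] minz [0.789 0.114 0.24 ] max [0.8  0.16 0.35] minz for x<.75 
scene
-0.6 5383 minx [ 0.77  -0.566  0.683] minz [ 0.867 -0.596  0.279] max [ 0.95 -0.5   0.69] minz for x<.75 
-0.5 4041 minx [ 0.857 -0.404  0.414] minz [ 0.87 -0.45  0.4 ] max [ 0.95 -0.4   0.6 ] minz for x<.75 
-0.4 4734 minx [ 0.713 -0.306  0.419] minz [ 0.86 -0.36  0.4 ] max [ 0.95 -0.3   0.61] minz for x<.75 0.413
-0.3 4266 minx [ 0.668 -0.22   0.436] minz [ 0.9   -0.218  0.151] max [ 0.91 -0.2   0.59] minz for x<.75 0.417
-0.2 1830 minx [ 0.621 -0.141  0.451] minz [ 0.95  -0.148  0.157] max [ 0.95 -0.1   0.56] minz for x<.75 0.43
-0.1 957 minx [ 0.689 -0.031  0.482] minz [ 0.941 -0.01   0.15 ] max [ 0.95 -0.    0.52] minz for x<.75 0.417
-0.0 752 minx [0.758 0.059 0.283] minz [0.94  0.011 0.15 ] max [0.94 0.1  0.32] minz for x<.75 
0.1 510 minx [0.753 0.147 0.252] minz [0.919 0.108 0.15 ] max [0.92 0.16 0.38] minz for x<.75 
[ 0.31 -0.22  0.95]
[ 0.01 -1.12  1.05]
```

Papers hang over the bearing, with their lower edge at z≈0.42–0.45 and x≥0.62. I need to know how high the wrist stands, so I'll move to a clear spot short of them and measure the arm's outline.

Run:
```python
from h import *
rot=manip.get_tcp_rot()
manip.move_gripper(0.0)
manip.move_pose([.45,-.04,.22],rot)
print(manip.get_clock(),np.round(manip.get_tcp_pos(),4),np.round(manip.get_joint_pos(),1))
for c in("scene","top"):
    im,d=manip.camera(c);cv2.imwrite(f'pics/{c}2.png',im[...,::-1]);C=cloud(c,d);np.savez(f'{c}2.npz',d=d)
    d0=np.load(f'{c}.npz')['d']
    m=(d>0)&((d0==0)|(d<d0-.03))&(C[...,0]>0.2)&(C[...,2]>.15)
    P=C[m]; print(c,len(P))
    for x in np.arange(.2,.75,.03):
        Q=P[(P[:,0]>=x)&(P[:,0]<x+.03)]
        if len(Q): print(round(x,2),len(Q),'y',Q[:,1].min().round(3),Q[:,1].max().round(3),'z',Q[:,2].min().round(3),Q[:,2].max().round(3))
C,ok=wcloud('w1')
print(mid(C,ok,.607,-.119,.045,.009,.03))
print(mid(C,ok,.53,.066,.13,.012,.1))
```

```text
4.5167 [ 0.4502 -0.0395  0.2201] [-19.5 -13.6 117.4   0.   76.2 -83.3]
scene 7293
0.2 422 y -0.019 0.015 z 0.512 0.588
0.23 472 y -0.03 0.004 z 0.498 0.583
0.26 513 y -0.039 -0.002 z 0.489 0.579
0.29 592 y -0.059 -0.004 z 0.471 0.571
0.32 679 y -0.071 0.007 z 0.463 0.563
0.35 656 y -0.081 0.046 z 0.453 0.553
0.38 944 y -0.127 0.029 z 0.297 0.541
0.41 1623 y -0.137 0.024 z 0.205 0.537
0.44 992 y -0.131 0.04 z 0.203 0.53
0.47 224 y -0.094 0.01 z 0.314 0.523
0.5 33 y -0.018 0.016 z 0.3 0.502
0.62 2 y -0.152 -0.147 z 0.444 0.445
0.65 2 y -0.21 -0.139 z 0.437 0.498
0.68 8 y -0.218 -0.076 z 0.467 0.554
0.71 8 y -0.341 -0.231 z 0.427 0.573
top 31278
0.2 4070 y -0.015 0.061 z 0.535 0.625
0.23 4450 y -0.024 0.08 z 0.525 0.613
0.26 3731 y -0.033 0.07 z 0.51 0.599
0.29 3210 y -0.053 0.06 z 0.482 0.586
0.32 3026 y -0.064 0.052 z 0.464 0.571
0.35 2903 y -0.075 0.053 z 0.455 0.557
0.38 2308 y -0.118 0.044 z 0.303 0.543
0.41 3930 y -0.132 0.034 z 0.306 0.538
0.44 2692 y -0.132 0.023 z 0.305 0.532
0.47 876 y -0.107 0.011 z 0.308 0.525
0.5 38 y -0.016 0.001 z 0.478 0.507
0.62 1 y -0.146 -0.146 z 0.464 0.464
0.65 6 y -0.159 -0.15 z 0.469 0.505
0.68 16 y -0.218 -0.008 z 0.418 0.502
0.71 3 y -0.311 -0.288 z 0.418 0.455
(6, array([ 0.5853, -0.107 ,  0.0118]), np.float64(0.015), ((585.3574829101562, -107.03041076660156), (1.1820387840270996, 1.7877702713012695), 64.0782699584961))
(10522, array([0.5499, 0.0771, 0.0385]), np.float64(0.07), ((529.9122924804688, 65.73301696777344), (154.98666381835938, 100.24725341796875), 10.785054206848145))
```

View pics/scene2.png

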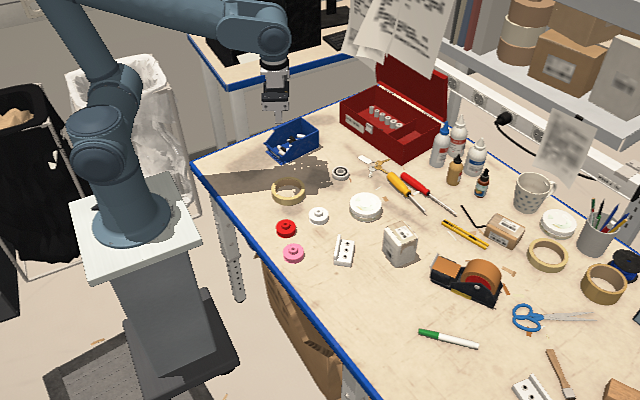

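View pics/w1.png

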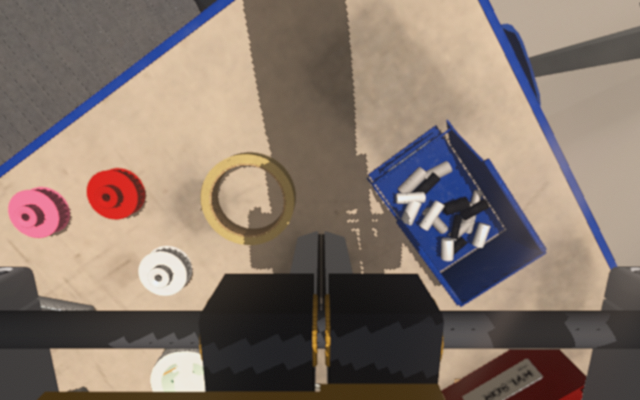

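The wrist's top stands 0.305 m above the TCP, so the arm clears the papers if I come in low (TCP ≤0.115) from the robot's side. The scene view shows nothing else in the way, and the wrist view has the white pulley at (162,272) and confirms the bin. Going.

Run:
```python
from h import *
L=manip.move_l
C,ok=wcloud('w2');print('pulley',mid(C,ok,.4645,-.2458,.04,.009,.045))
L([.51,-.085,.22]);L([.53,-.092,.115]);L([.6075,-.1185,.059],velocity=.1)
def st(n): print(n,manip.get_clock(),np.round(manip.get_tcp_pos(),4),np.round(manip.get_ft_force(),1))
manip.dwell(1.7);st('bearing')
im,d=manip.camera('top');cv2.imwrite('pics/t3.png',cv2.resize(im[120:260,190:400,::-1],None,fx=3,fy=3))
im,d=manip.camera('scene');cv2.imwrite('pics/s3.png',cv2.resize(im[60:260,230:430,::-1],None,fx=3,fy=3))
L([.53,-.092,.115]);L([.50,-.1,.22])
C,ok=wcloud('w3');print('pulley',mid(C,ok,.4645,-.2458,.04,.009,.045))
```

```text
pulley (1706, array([ 0.4632, -0.2446,  0.0197]), np.float64(0.028), ((464.3662414550781, -246.60841369628906), (53.52128601074219, 54.0946044921875), 17.20859718322754))
bearing 9.075 [ 0.6075 -0.1185  0.059 ] [-0.5 -0.1 -0.1]
pulley (1938, array([ 0.4637, -0.2455,  0.0196]), np.float64(0.028), ((464.0897216796875, -247.08074951171875), (54.47117233276367, 53.47666549682617), 47.272064208984375))
```

View pics/s3.png

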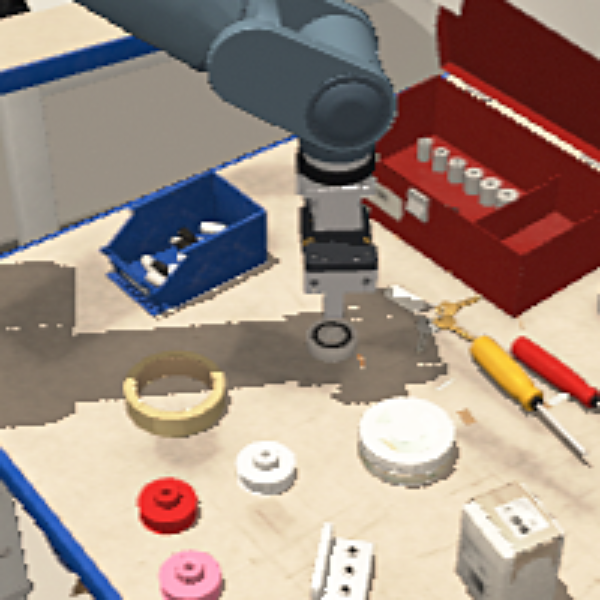

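The fingertips are over the bearing, shown at crop (332,335). The papers' lower edge isn't where I expected it in this crop, so I'll check that they haven't moved.

Run:
```python
from h import *
for c in("scene","top"):
    im,d=manip.camera(c);cv2.imwrite(f'pics/{c}4.png',im[...,::-1]);C=cloud(c,d)
    f=np.load(f'{c}.npz');C0=cloud(c,f['d'])
    for D,K in((f['d'],C0),(d,C)):
        m=(D>0)&(K[...,2]>.38)&(K[...,2]<.56)&(K[...,0]>.61)&(K[...,0]<.76)&(K[...,1]>-.36)&(K[...,1]<.02)
        P=K[m];print(c,len(P),P.mean(0).round(3) if len(P) else '')
    e=np.abs(f['im'].astype(int)-im).sum(-1)>90;cv2.imwrite(f'pics/e_{c}.png',e*255)
```

```text
scene 4902 [ 0.698 -0.213  0.489]
scene 4897 [ 0.699 -0.213  0.489]
top 6769 [ 0.693 -0.171  0.459]
top 6777 [ 0.693 -0.17   0.459][ WARN:0@0.715] global loadsave.cpp:1063 imwrite_ Unsupported depth image for selected encoder is fallbacked to CV_8U.
```

View pics/scene4.png

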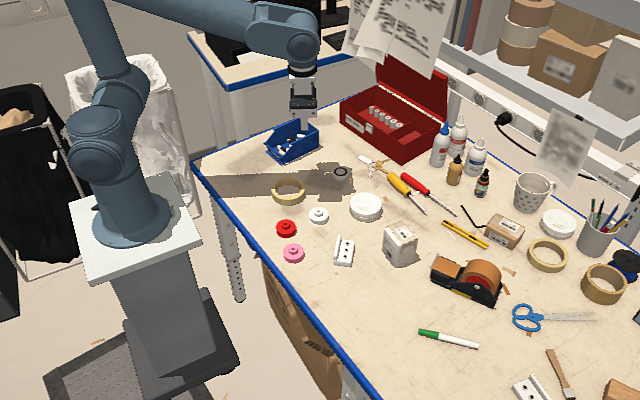

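Run:
```python
import cv2,numpy as np
a=cv2.imread('pics/scene4.png')[60:90,340:430];b=cv2.imread('pics/s3.png');b=cv2.resize(b,(200,200),interpolation=cv2.INTER_AREA)[0:30,110:200]
cv2.imwrite('pics/cmp.png',cv2.resize(np.vstack([a,b]),None,fx=7,fy=7))
```

```text
(no output)
```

View pics/cmp.png

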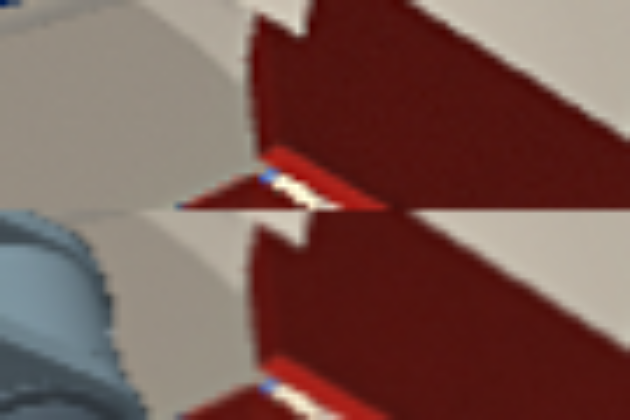

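The two crops match, so the papers were not touched. Next come the pulley and then the bin.

Run:
```python
from h import *
L=manip.move_l
def st(n): print(n,manip.get_clock(),np.round(manip.get_tcp_pos(),4),np.round(manip.get_ft_force(),1))
L([.4643,-.2465,.22]);L([.4643,-.2465,.073],velocity=.1)
manip.dwell(1.7);st('pulley')
L([.4643,-.2465,.24]);L([.5303,.0663,.24],velocity=.2);L([.5303,.0663,.114],velocity=.1)
manip.dwell(1.7);st('bin')
im,d=manip.camera('scene');cv2.imwrite('pics/s5.png',cv2.resize(im[60:260,230:430,::-1],None,fx=3,fy=3))
```

```text
pulley 15.4917 [ 0.4643 -0.2465  0.073 ] [-0.1  0.5 -0.8]
bin 21.6167 [0.5303 0.0663 0.114 ] [ 0.4 -0.1  0.1]
```

View pics/s5.png

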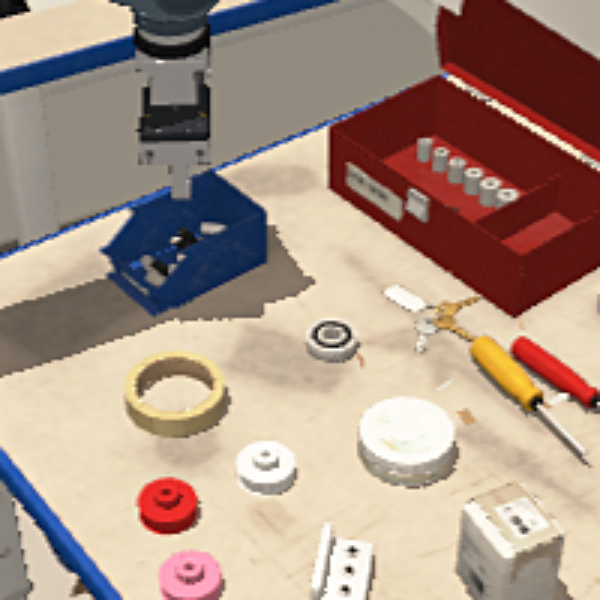

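The fingertips are above the bin mouth at crop (182,195), and everything else is where it was.

```bash
python3 -c "
from workcell import manip
print(manip.job_done())"
```

```text
the job is handed in; nothing more can be done
None
```

I pointed at the near bearing, then the white pulley, then the bin, holding about 25 mm above each for 1.7 s, and handed the job in at about 22 s still over the bin; I saw no sign of contact in the force readings or pictures.

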